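# Slide a meter panel off its pile and set it on the assembly stand

### The job

One of the two plywood feed trays has the aluminium front panel with the rectangular window on top of its pile. Slide that panel lengthwise out over the end of its tray that faces away from the robot until its end overhangs far enough to be pinched by its two long edges, then carry it to the low black assembly stand and leave it lying flat and centred on the stand, its length along the stand's length. Leave the plain windowless aluminium plate on the other tray where it is.

Things in the scene. Friction and masses are not known exactly. Their poses are not given: they have to be found in the camera images.
- panel: Flat aluminium front panel 130 x 60 x 6 mm (own x, y, z), 105 g, with a 44 x 32 mm through window in its middle. Origin: centre of its underside. Top sheet of the pile in tray: it lies loose along the tray, underside 52 mm above the bench, on two loose black plastic sheets of the same size. Its ends are free to push. Pinch it across its 60 mm width where it overhangs.
- tray: Fixed plywood tray 150 x 84 mm, deck 40 mm high. Origin: centre of underside; +x (its length) points roughly away from the robot: slide off the end face at x = +75 mm. Side rails 2 mm off the panel, tops 56 mm above the bench (2 mm below panel's top): no gripping inside the tray. End stops, tops 50 mm up, hold back the black sheets (top at 52 mm); the panel passes over them.
- stand: Low black stand fixed to the bench. Origin: centre of its underside; x is its length. Base plate 110 x 80 x 8 mm; on it two cross bars at x = +-35 mm, each 18 (x) x 42 (y) mm, rubber tops 35 mm above the bench, joined by a lower spine. The panel lies across both bars and overhangs them by 9 mm at each long side, so fingers have room beside and below it.
- blank: Plain windowless aluminium plate, 130 x 60 x 6 mm, 125 g, top of the pile on the other, identical tray. Origin: centre of its underside. To be left alone.
Things that resemble listed ones, but are neither listed nor needed, are in the scene too. What is shaped like the tray but green is not meant.

How it is judged (in metres and radians):
On the way:
1. the windowed panel overhangs the far end face of its tray by at least 25 mm, still lying level on its pile (x of panel in the frame of tray between 0.035 and 0.08 m and z of panel in the frame of tray between 0.048 and 0.056 m and angle between panel's own z axis and vertical below 0.1 rad), for 0.2 s.
At the end, for the whole second after the job is handed in: The windowed panel lies flat (within 0.08 rad) and at rest on the stand's two bars, its centre within 18 mm of the stand's centre and its length within 0.2 rad of the stand's length, either way round; the plain plate on the other tray is within 15 mm of where it began (horizontal distance between panel and stand below 0.018 m and angle between the x axis of panel and the x axis of stand, either way round below 0.2 rad and z of panel in the frame of stand between 0.031 and 0.039 m and angle between panel's own z axis and vertical below 0.08 rad and linear speed of panel below 0.02 m/s and distance of blank from where it was at the start of the episode below 0.015 m); the robot touches nothing.
It fails at once if the windowed panel falls to the bench (height (world z) of panel below 0.02 m).
It fails at once if the plain plate is moved by more than 15 mm (distance of blank from where it was at the start of the episode above 0.015 m).
It also fails if it takes over 48 s, if anything falls off the work surface, if the arm or the gripper's body presses on something with over 40 N, if the wrist force passes 120 N, or if a joint passes its speed limit or range.

### The arm

A 6-joint arm with a two-finger parallel gripper is mounted at the origin on the work surface. World frame = base frame: x ahead of the robot, y to its left, z up, the work surface at z = 0. Lengths are in m, angles in degrees, forces in N, time in s.
With the tool pointing down it reaches from about 0.25 to 0.725 m from the base axis. Payload 9.7 kg.
Tool frame: the origin (TCP) lies midway between the tips of the shut fingers; the grasp point (between the pads) lies bot.hold_point_z behind it (bot.hold_point_z is the distance from the TCP to the grasp point, in m); z points along the fingers, y is the line along which they close (so a half turn about z gives the same grasp; the last joint's range is limited). The gripper opens to 85 mm and grips with 20 to 120 N. Pads are 22 mm wide; open, the fingers measure 114 mm over their backs; the gripper's body (76 mm by 85 mm) begins 54 mm behind the grasp point. The pads swing forward as they close: fully open they stand 13 mm farther back than shut.
Start: joints at [67.38, 4.979, 10.078, 95.1, 0, 90], TCP at [0.212, 0.508, 0.209] pointing down, gripper open.
Joint ranges: [-179.16, 179.16], [-48.56, 103.87], [-65.8, 70.77], [-126.05, 130.52], [-82.76, 87.17], [-180, 180]. Speed limits (degrees/s): [127.2, 127.2, 147.25, 180, 180, 180].

### API

Orientations are given as [roll, pitch, yaw] about the fixed x, y, z axes, in that order (R = Rz(yaw) Ry(pitch) Rx(roll)).
In Python, from workcell import bot, camera, camera_model, ticket gives the robot as it stands.
- The arm moves only by the tool send_rows, never from a script. Its argument "targets" is text: rows parted by semicolons, each of 5 numbers parted by spaces: the shift along the tool's x, y, z in mm, then the turn about the tool's z in degrees, then the closure in counts, from 0 (fully open) to 255 (shut). A call has 1 to 20 rows; each row is the pose to reach, as a shift and turn from the pose commanded when the call began, along the tool's axes at that moment; what a row does not reach only later rows make up. A row lasts 1/8 s, in which the tool goes at most 62.5 mm and 10.7 degrees, less where a joint would pass 70% of its speed; a pose out of reach is approached as far as the arm can. A call with a gripper value outside its range is refused whole. The fingers move at their own pace and stop on an object; "newtons" is the grip in N (left out, the last holds). Time passes only in rows, so rows that repeat a pose let the fingers close. It gives the time, the measured TCP pose, the force, the opening and the grip force at its end, in the units of the state.
- bot.get_obs(): the state, without advancing time (a new reading comes with each control period).
- camera(name): name is "scene" or "side" or "wrist"; returns the picture (420x560x3 uint8, blue, green, red); there is no depth.
- camera_model(name): a dict with "K" (3x3 intrinsics, pixels), "dist_coeffs" ([k1, k2, p1, p2, k3] as OpenCV has them; the pictures are not rectified), "pose" (4x4, takes a point from camera to world coordinates); the wrist camera has in their place "T_tool_cam" (4x4, takes a point from camera to tool coordinates, whose origin is the TCP and whose axes are the flange's). Camera axes: x right, y down, z forward; pixel columns grow to the right and rows downward; lengths in m; the calibration is good to about 2 mm. A picture is of the moment at which its call begins: read the wrist's pose just before it. camera_model takes no time and is no camera call.
- ticket.job_done(): hands the job in; it is judged then, once.
The state is a dict: "time": time; "q": joint angles; "qd": joint speeds; "joint_efforts": joint torques, N m; "ee_pos": TCP position; "tcp_rot": TCP orientation; "wrist_force": force on the tool from outside, world axes, zero at the start; "torque": the same for the moment, N m; "opening": finger opening in m; "grasp_force": force on a finger pad.
Only numpy, scipy, OpenCV 4.12 (cv2) and the standard library are available. Lean on these libraries where they do the work, as an engineer would, in place of code of your own. Each camera call takes 0.05 s, during which the arm holds its last target. There are 200 camera calls.

## Working session

There is one attempt and no reset: what is moved stays moved. The work goes in short steps, Python scripts to look and compute and a tool call to move; the robot and the scene stay as the last step left them, time stands still between calls to the robot, and variables do not carry over. Pictures are saved under pics/ and viewed, at most 10 in all, crops included, and the job is handed in when it is done.

Besides the shell and the picture viewer there is one more tool, called after "Request:" as a command line: name --argument value ..., lists and objects as JSON in quotes. send_rows: Moves the arm, as the interface text tells. Its arguments: {"type":"object","properties":{"targets":{"type":"string"},"newtons":{"type":"number"}},"required":["targets"]}

```bash
mkdir -p pics
python3 - <<'E'
from workcell import bot,camera,camera_model
import cv2,numpy as np
o=bot.get_obs();print({k:np.round(v,3).tolist() for k,v in o.items()},bot.hold_point_z)
for n in("scene","side","wrist"):
    cv2.imwrite(f"pics/{n}0.png",camera(n));m=camera_model(n)
    print(n,{k:np.round(v,3).tolist() for k,v in m.items() if k!='name' and not isinstance(v,str)})
E
```

```text
{'time': 0.0, 'q': [67.378, 5.011, 10.035, 95.099, 0.0, 90.0], 'qd': [0.119, 0.005, -0.05, 0.031, 0.056, 0.014], 'joint_efforts': [0.001, -52.039, 46.48, 0.016, 0.0, 0.0], 'ee_pos': [0.211, 0.507, 0.208], 'tcp_rot': [-179.926, -0.0, 157.378], 'wrist_force': [-0.586, 0.589, -0.38], 'torque': [-0.011, 0.002, -0.013], 'grasp_force': 0.0, 'opening': 0.086} 0.0187
scene {'K': [[426.349, 0.0, 276.101], [0.0, 426.349, 209.429], [0.0, 0.0, 1.0]], 'dist_coeffs': [-0.087, 0.0, 0.0, 0.0, 0.0], 'pose': [[-0.785, 0.514, -0.345, 0.931], [0.619, 0.666, -0.417, 0.281], [0.016, -0.541, -0.841, 1.021], [0.0, 0.0, 0.0, 1.0]]}
side {'K': [[408.468, 0.0, 278.345], [0.0, 408.468, 208.481], [0.0, 0.0, 1.0]], 'dist_coeffs': [-0.041, 0.0, 0.0, 0.0, 0.0], 'pose': [[0.925, -0.288, 0.246, 0.276], [-0.379, -0.712, 0.592, -0.791], [0.004, -0.641, -0.768, 0.813], [0.0, 0.0, 0.0, 1.0]]}
wrist {'K': [[365.586, 0.0, 277.6], [0.0, 365.586, 205.467], [0.0, 0.0, 1.0]], 'dist_coeffs': [0.01, 0.0, 0.0, 0.0, 0.0], 'T_tool_cam': [[-0.0, -0.957, -0.29, 0.073], [1.0, 0.0, -0.001, 0.001], [0.001, -0.29, 0.957, -0.165], [0.0, 0.0, 0.0, 1.0]]}
```

View pics/scene0.png

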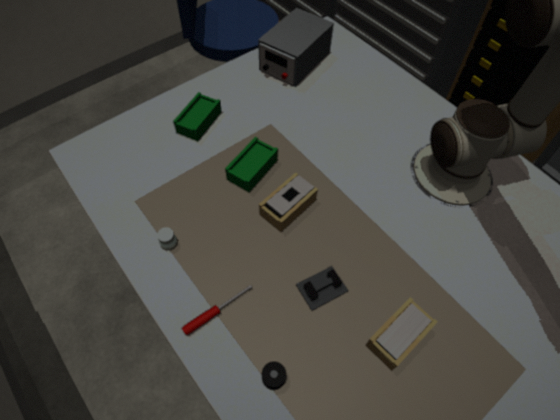

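View pics/side0.png

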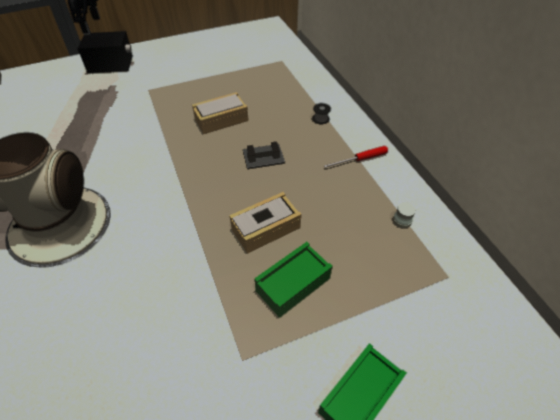

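The scene view shows two wooden trays: one at (289,198) with a dark window in its panel (side view 264,216), and one at (403,332) with a plain plate (side view 221,104). The stand is at (322,288), side view (264,155). The green trays at (252,163) and (198,116) are decoys. The one meant is the tray at (289,198), because its panel has the window. I'll measure it and confirm with an enlarged crop.

```bash
cat > h.py <<'E'
import cv2,numpy as np
from workcell import bot,camera,camera_model
from scipy.spatial.transform import Rotation as R
def rays(m,px,T):
    u=cv2.undistortPoints(np.float64(px).reshape(-1,1,2),np.array(m["K"],float),np.array(m["dist_coeffs"],float))[:,0]
    d=np.c_[u,np.ones(len(u))]@T[:3,:3].T
    return T[:3,3],d/np.linalg.norm(d,axis=1,keepdims=True)
def pose(n,o=None):
    m=camera_model(n)
    if n!="wrist":return m,np.array(m["pose"])
    T=np.eye(4);T[:3,:3]=R.from_euler("xyz",o["tcp_rot"],degrees=True).as_matrix();T[:3,3]=o["ee_pos"]
    return m,T@np.array(m["T_tool_cam"])
def onplane(m,T,px,z):
    c,d=rays(m,px,T);return c+d*((z-c[2])/d[:,2])[:,None]
def tri(c1,d1,c2,d2):
    A=np.stack([d1,-d2],1);s,*_=np.linalg.lstsq(A,c2-c1,rcond=None)
    p,q=c1+s[0]*d1,c2+s[1]*d2;return (p+q)/2,np.linalg.norm(p-q)
E
python3 - <<'E'
from h import *
out=[]
res={}
for n,boxes in {"scene":{"panel":(255,168,325,232),"blank":(365,295,440,370),"stand":(290,260,355,312)},"side":{"panel":(222,188,308,252),"blank":(185,88,255,135),"stand":(236,135,292,172)}}.items():
    im=cv2.imread(f"pics/{n}0.png");m,T=pose(n)
    for k,(a,b,c,d) in boxes.items():
        cr=im[b:d,a:c];hsv=cv2.cvtColor(cr,cv2.COLOR_BGR2HSV)
        if k=="stand": mask=(hsv[...,2]<90)
        else: mask=(hsv[...,1]<60)&(hsv[...,2]>110)
        mask=mask.astype(np.uint8)*255
        cs,_=cv2.findContours(mask,cv2.RETR_EXTERNAL,cv2.CHAIN_APPROX_NONE);cc=max(cs,key=cv2.contourArea)
        r=cv2.minAreaRect(cc);M=cv2.moments(cv2.convexHull(cc));ce=np.array([M["m10"]/M["m00"]+a,M["m01"]/M["m00"]+b])
        ap=cv2.approxPolyDP(cv2.convexHull(cc),4,True)[:,0]+[a,b]
        z=.008 if k=="stand" else .058
        P=onplane(m,T,ap,z)
        print(n,k,ce.round(1),cv2.contourArea(cc),ap.tolist(),P[:,:2].round(3).tolist())
        res[n,k]=[v[0] if v.ndim==2 else v for v in rays(m,[ce],T)]
        if k!="x":
            v=cv2.resize(cr,(260,240),interpolation=cv2.INTER_CUBIC);cv2.drawContours(v,[(cc*[260/(c-a),240/(d-b)]).astype(int)],-1,(0,0,255),1);out.append(v)
for k in("panel","blank","stand"):print(k,tri(*res["scene",k],*res["side",k]))
cv2.imwrite("pics/crop.png",np.vstack([np.hstack(out[:3]),np.hstack(out[3:])]))
E
```

```text
scene panel [322.7 169.3] 8.0 [[320, 168], [324, 172]] [[0.349, -0.23], [0.349, -0.212]]Traceback (most recent call last):
  File "<stdin>", line 11, in <module>
ValueError: max() iterable argument is empty
```

Run:
```python
from h import *
for n,pts in {"scene":[(278,203),(303,186),(291,195),(289,216),(403,332),(380,290),(302,301),(322,288),(335,260)],"side":[(245,222),(285,207),(221,104),(263,155),(252,163),(263,238)]}.items():
    im=cv2.cvtColor(cv2.imread(f"pics/{n}0.png"),cv2.COLOR_BGR2HSV)
    print(n,[(p,im[p[1],p[0]].tolist()) for p in pts])
```

```text
scene [((278, 203), [15, 19, 107]), ((303, 186), [19, 19, 106]), ((291, 195), [90, 26, 10]), ((289, 216), [20, 130, 45]), ((403, 332), [20, 15, 105]), ((380, 290), [18, 57, 89]), ((302, 301), [19, 53, 92]), ((322, 288), [150, 15, 17]), ((335, 260), [20, 52, 89])]
side [((245, 222), [19, 25, 162]), ((285, 207), [17, 28, 164]), ((221, 104), [18, 27, 162]), ((263, 155), [20, 48, 32]), ((252, 163), [24, 21, 62]), ((263, 238), [18, 124, 64])]
```

```bash
cat > m.py <<'E'
from h import *
out=[]
res={}
for n,boxes,V,D in (("scene",{"panel":(255,168,325,232),"blank":(365,295,440,370),"stand":(290,260,355,312)},75,65),("side",{"panel":(222,188,308,252),"blank":(185,88,255,135),"stand":(236,135,292,172)},110,85)):
    im=cv2.imread(f"pics/{n}0.png");m,T=pose(n)
    for k,(a,b,c,d) in boxes.items():
        cr=im[b:d,a:c];hsv=cv2.cvtColor(cr,cv2.COLOR_BGR2HSV)
        if k=="stand": mask=(hsv[...,2]<D)
        else: mask=(hsv[...,1]<40)&(hsv[...,2]>V)
        mask=mask.astype(np.uint8)*255
        cs,_=cv2.findContours(mask,cv2.RETR_EXTERNAL,cv2.CHAIN_APPROX_NONE);cc=max(cs,key=cv2.contourArea)
        M=cv2.moments(cv2.convexHull(cc));ce=np.array([M["m10"]/M["m00"]+a,M["m01"]/M["m00"]+b])
        ap=cv2.approxPolyDP(cv2.convexHull(cc),4,True)[:,0]+[a,b]
        P=onplane(m,T,ap,.008 if k=="stand" else .058)
        print(n,k,ce.round(1),cv2.contourArea(cc),ap.tolist(),P[:,:2].round(3).tolist())
        c0,d0=rays(m,[ce],T);res[n,k]=c0,d0[0]
        s=np.array([260/(c-a),240/(d-b)]);v=cv2.resize(cr,(260,240),interpolation=cv2.INTER_CUBIC)
        cv2.drawContours(v,[((cc+.5)*s).astype(int)],-1,(0,0,255),1);out.append(v)
for k in("panel","blank","stand"):print(k,tri(*res["scene",k],*res["side",k]))
cv2.imwrite("pics/crop.png",np.vstack([np.hstack(out[:3]),np.hstack(out[3:])]))
E
python3 m.py
```

```text
scene panel [290.2 194.3] 792.0 [[313, 186], [283, 213], [267, 202], [298, 175]] [[0.407, -0.194], [0.529, -0.176], [0.541, -0.23], [0.415, -0.249]]
scene blank [403.5 330.7] 1313.5 [[412, 304], [430, 321], [396, 358], [377, 339]] [[0.446, 0.214], [0.443, 0.269], [0.569, 0.278], [0.572, 0.22]]
scene stand [321.4 287.9] 1241.0 [[331, 266], [347, 291], [311, 310], [296, 284]] [[0.511, 0.005], [0.526, 0.082], [0.63, 0.064], [0.616, -0.012]]
side panel [261.8 216. ] 977.5 [[291, 212], [246, 234], [234, 220], [279, 198]] [[0.541, -0.231], [0.42, -0.252], [0.407, -0.203], [0.532, -0.179]]
side blank [219.  105.1] 404.5 [[241, 104], [204, 115], [198, 108], [234, 95]] [[0.569, 0.22], [0.449, 0.21], [0.442, 0.251], [0.564, 0.273]]
side stand [262.8 155.2] 746.5 [[278, 144], [284, 163], [247, 168], [247, 146]] [[0.627, 0.06], [0.612, -0.022], [0.508, -0.001], [0.539, 0.086]]
panel (array([ 0.47329521, -0.21310315,  0.05428464]), np.float64(5.225015925376837e-05))
blank (array([0.50695873, 0.24571698, 0.05382762]), np.float64(0.0013812773894448117))
stand (array([0.56948857, 0.03492494, 0.00399772]), np.float64(0.0010193518909223727))
```

View pics/crop.png

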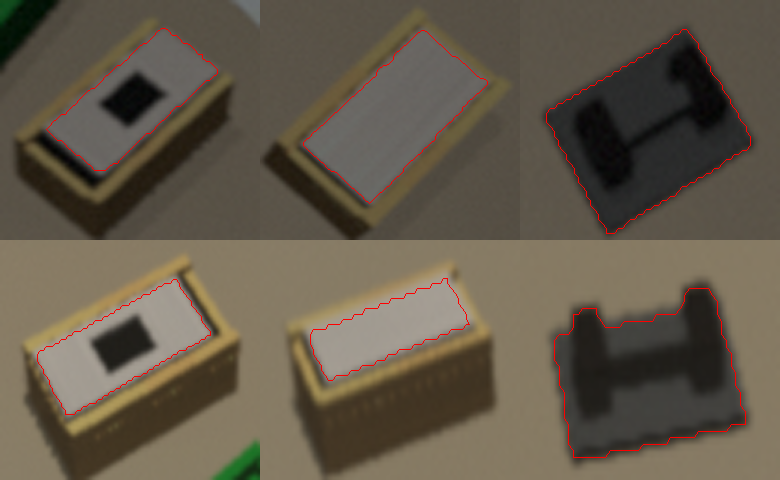

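The crop confirms the choice: the panel at scene (290,194) has the window and the plate at (403,331) is plain. The panel centre is about (0.473, -0.212) with a yaw of 8.5°. The stand is about (0.571, 0.035) with a yaw of about -10°. I'll move above the panel with the fingers shut.

Request:
send_rows --targets "-40 -50 -12 10 255;-80 -100 -12 20 255;-120 -150 -12 31 255;-160 -200 -12 42 255;-195 -240 -12 52 255;-230 -285 -12 63 255;-265 -325 -12 74 255;-300 -370 -12 84 255;-335 -415 -12 95 255;-370 -455 -12 106 255;-405 -500 -12 117 255;-440 -540 -12 127 255;-465 -575 -12 138 255;-476 -588 -12 149 255;-476 -588 -12 149 255;-476 -588 -12 149 255;-476 -588 -12 149 255"

```text
time: 2.28
ee_pos: [0.4247, -0.2174, 0.2212]
tcp_rot: [180.0, -0.0, 8.6]
wrist_force: [0.4, 0.5, -0.5]
opening: 0.0
grasp_force: 0.0
```

Run:
```python
from h import *
o=bot.get_obs();print(o["time"],np.round(o["ee_pos"],4),np.round(o["tcp_rot"],2),np.round(o["q"],1))
im=camera("wrist");cv2.imwrite("pics/w1.png",im)
m,T=pose("wrist",o);np.savez("w1.npz",T=T)
h=cv2.cvtColor(im,cv2.COLOR_BGR2HSV);print(h[205,277],np.median(h.reshape(-1,3),0))
```

```text
2.275 [ 0.4247 -0.2174  0.2212] [ 1.7999e+02 -2.0000e-02  8.5600e+00] [-27.1  -4.7   1.7  96.4   0.  144.3]
[17 45 90] [ 20.  48. 158.]
```

View pics/w1.png

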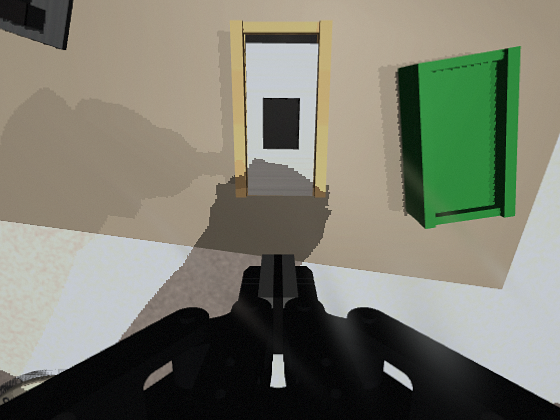

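The wrist view shows the windowed panel between rails at columns 247–316 and rows 43–195, with the window at (263–299, 98–149). The green tray is well to the right. I'll measure the window and panel ends from here, and get the height from wrist plus scene.

Run:
```python
from h import *
im=cv2.imread("pics/w1.png");m=camera_model("wrist");T=np.load("w1.npz")["T"]
g=cv2.cvtColor(im,cv2.COLOR_BGR2GRAY)
print("col 281 rows 20..60",g[20:60:2,281].tolist());print("rows160-205",g[160:206,281].tolist())
print("row70 cols",g[70,226:336:2].tolist())
def win(img,box,th):
    a,b,c,d=box;mk=(cv2.cvtColor(img,cv2.COLOR_BGR2GRAY)[b:d,a:c]<th).astype(np.uint8)
    cs,_=cv2.findContours(mk,cv2.RETR_EXTERNAL,cv2.CHAIN_APPROX_NONE);cc=max(cs,key=cv2.contourArea)
    r=cv2.minAreaRect(cc);return np.array(r[0])+[a,b],cv2.boxPoints(r)+[a,b]
cw,bw=win(im,(253,85,310,158),110)
P=onplane(m,T,np.vstack([cw,bw]),.058);print("win wrist",cw,P[:,:2].round(4).tolist(),"sizes",np.linalg.norm(P[1]-P[2]),np.linalg.norm(P[2]-P[3]))
c1,d1=rays(m,[cw],T)
for n,box,th in(("scene",(280,184,303,206),60),("side",(250,205,277,225),90)):
    mm,TT=pose(n);c,_=win(cv2.imread(f"pics/{n}0.png"),box,th);c2,d2=rays(mm,[c],TT)
    print(n,c,tri(c1,d1[0],c2,d2[0]))
print("tray far end z.05?, far panel end,near end", onplane(m,T,[[281,21],[281,34]],.05).round(4).tolist(),onplane(m,T,[[281,43],[281,195],[247,80],[316,80],[248,43],[316,43],[247,150],[315,150]],.058).round(4).tolist())
```

```text
col 281 rows 20..60 [170, 176, 176, 175, 175, 177, 110, 66, 41, 41, 41, 49, 208, 200, 200, 200, 199, 202, 200, 200]
rows160-205 [200, 202, 202, 203, 104, 108, 113, 112, 112, 111, 114, 112, 110, 114, 113, 111, 111, 113, 116, 110, 112, 112, 113, 114, 112, 116, 112, 111, 110, 103, 107, 112, 108, 111, 109, 101, 84, 86, 88, 85, 85, 84, 86, 86, 85, 85]
row70 cols [148, 147, 146, 173, 172, 174, 174, 174, 181, 37, 196, 200, 201, 199, 202, 201, 201, 201, 201, 202, 200, 201, 201, 201, 200, 201, 200, 202, 201, 201, 201, 200, 200, 199, 201, 199, 200, 199, 202, 201, 200, 199, 200, 202, 200, 209, 62, 175, 173, 173, 172, 172, 173, 175, 174]
win wrist [281. 123.] [[0.476, -0.2125], [0.4945, -0.194], [0.4991, -0.2247], [0.4568, -0.2318], [0.452, -0.1999]] sizes 0.030979029161979622 0.042897350670833
scene [290. 194.] (array([ 0.47569555, -0.21223249,  0.05865072]), np.float64(0.0009539030815701018))
side [262.15410995 215.33904171] (array([ 0.47519444, -0.21235542,  0.05491856]), np.float64(0.0013121900285719948))
tray far end z.05?, far panel end,near end [[0.5573, -0.2002, 0.05], [0.5476, -0.2017, 0.05]] [[0.5397, -0.2028, 0.058], [0.4113, -0.2225, 0.058], [0.507, -0.1786, 0.058], [0.5157, -0.2365, 0.058], [0.5357, -0.1759, 0.058], [0.544, -0.2313, 0.058], [0.4481, -0.186, 0.058], [0.4572, -0.2463, 0.058]]
```

The panel centre is (0.4755, -0.2125) at top height of about 57 mm, with a yaw of 8.5°, and its 130 mm length checks out. The far tray end is about 83 mm beyond the panel centre. I'll push about 58 mm in two steps, starting behind the near end with the tips at 55 mm.

Request:
send_rows --targets "-44 3 20 0 255;-44 3 80 0 255;-44 3 130 0 255;-44 3 160 0 255;-44 3 166 0 255;-44 3 166 0 255;-36 3 166 0 255;-29 3 166 0 255;-24 3 166 0 255;-19 3 166 0 255;-14 3 166 0 255;-9 3 166 0 255;-4 3 166 0 255;1 3 166 0 255;6 3 166 0 255;6 3 166 0 255"

```text
time: 4.32
ee_pos: [0.4314, -0.2202, 0.0549]
tcp_rot: [-180.0, 0.0, 8.4]
wrist_force: [0.9, -0.3, 0.3]
opening: -0.0001
grasp_force: 0.0
```

Run:
```python
from h import *
o=bot.get_obs();print(o["time"],np.round(o["ee_pos"],4),np.round(o["tcp_rot"],2))
a=camera("scene");b=camera("side")
w=camera("wrist")
cv2.imwrite("pics/p1.png",np.vstack([np.hstack([cv2.resize(a[150:240,230:350],(400,300)),cv2.resize(b[175:265,210:330],(400,300))]),cv2.resize(w,(800,600))[0:300]]))
```

```text
4.325 [ 0.4314 -0.2202  0.0549] [-180.      0.      8.39]
```

View pics/p1.png

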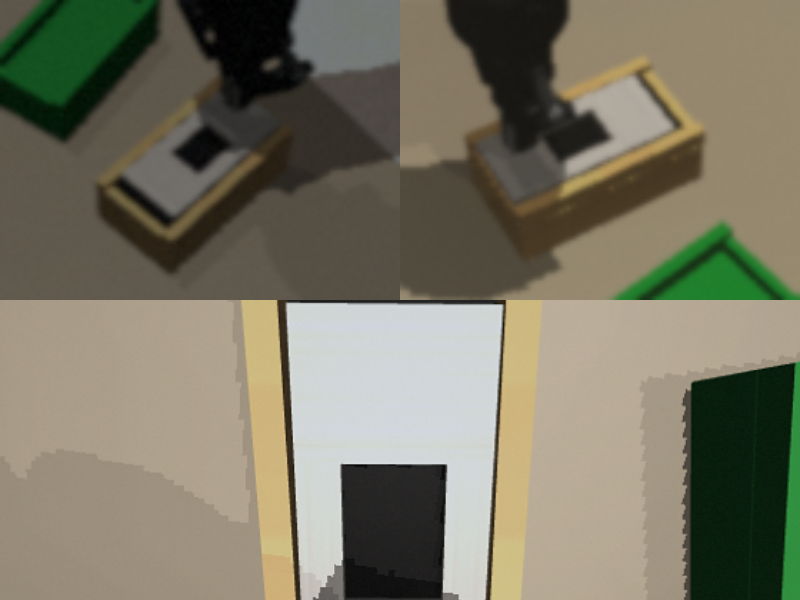

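Run:
```python
from h import *
o=bot.get_obs();m,T=pose("wrist",o);im=camera("wrist");cv2.imwrite("pics/w2.png",im)
g=cv2.cvtColor(im,cv2.COLOR_BGR2GRAY);
print(g[90:130,275].tolist()); print(g[0:12,275].tolist())
P=onplane(m,T,[[239,115],[312,115],[275,114],[275,2]],.058);print(P.round(4).tolist(),np.linalg.norm(P[0]-P[1]))
u=np.array([.989,.148]);print([(p[:2]-[.4755,-.2125])@u for p in P])
sc=camera("scene");ms,Ts=pose("scene")
# where TCP should appear
import cv2
def proj(m,T,X):
    Ti=np.linalg.inv(T);return cv2.projectPoints(np.float64([X]),cv2.Rodrigues(Ti[:3,:3])[0],Ti[:3,3],np.array(m["K"]),np.array(m["dist_coeffs"]))[0].ravel()
print("tcp in scene/side",proj(ms,Ts,o["ee_pos"]),proj(*pose("side"),o["ee_pos"]))
cv2.imwrite("pics/p2.png",np.hstack([cv2.resize(sc[165:225,260:330],(400,343),interpolation=cv2.INTER_CUBIC),cv2.resize(camera("side")[185:245,225:295],(400,343),interpolation=cv2.INTER_CUBIC)]))
```

```text
[214, 214, 213, 215, 214, 213, 214, 213, 213, 212, 212, 213, 213, 213, 213, 214, 213, 212, 213, 214, 214, 212, 212, 218, 222, 2, 37, 40, 39, 40, 40, 37, 38, 39, 40, 39, 40, 38, 40, 41]
[37, 30, 142, 205, 213, 212, 213, 210, 212, 212, 211, 212]
[[0.4949, -0.1938, 0.058], [0.4995, -0.2249, 0.058], [0.4976, -0.2091, 0.058], [0.54, -0.2029, 0.058]] 0.03139514503632973
[np.float64(0.021963302124117803), np.float64(0.02188700202926304), np.float64(0.022346650275511068), np.float64(0.06520401428333583)]
tcp in scene/side [300.30950908 184.90890913] [246.01048975 223.27316142]
```

View pics/p2.png

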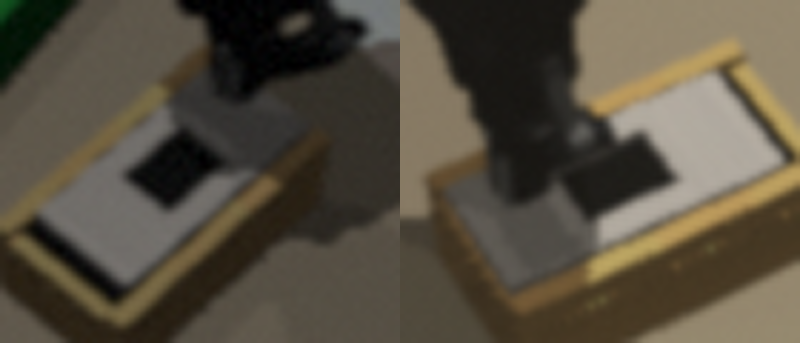

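The panel hasn't moved: the window edge and far end are unchanged. The fingertip is hovering above the panel, so the real tip sits higher than the TCP says. I'll lower it gently to touch the panel and calibrate its height.

Request:
send_rows --targets "0 0 2 0 255;0 0 3 0 255;0 0 3 0 255"

```text
time: 5.0
ee_pos: [0.431, -0.2202, 0.0518]
tcp_rot: [-180.0, 0.0, 8.4]
wrist_force: [-0.1, -0.4, 0.2]
opening: -0.0002
grasp_force: 0.0
```

Run:
```python
from h import *
def proj(m,T,X):
    Ti=np.linalg.inv(T);return cv2.projectPoints(np.float64(X),cv2.Rodrigues(Ti[:3,:3])[0],Ti[:3,3],np.array(m["K"]),np.array(m["dist_coeffs"]))[0][:,0].round(1).tolist()
P=np.array([.4314,-.2202,.055]);u=np.array([.989,.148,0]);v=np.array([-.148,.989,0])
for n in("scene","side"):
  for h in(0,.005,.01,.015):
    print(n,h,proj(*pose(n),[P+[0,0,h]]+[P+a*u*.011+b*v*.0075+[0,0,h] for a in(1,-1) for b in(1,-1)]))
for n,b in(("scene",(292,172,312,192)),("side",(234,205,260,230))):
  g=cv2.cvtColor(camera(n),cv2.COLOR_BGR2GRAY)[b[1]:b[3],b[0]:b[2]];print(n,b);print(g)
```

```text
scene 0 [[300.2, 185.0], [299.6, 188.8], [295.6, 185.8], [304.8, 184.2], [300.8, 181.2]]
scene 0.005 [[300.3, 183.9], [299.7, 187.7], [295.7, 184.7], [304.9, 183.1], [300.9, 180.1]]
scene 0.01 [[300.4, 182.9], [299.8, 186.7], [295.8, 183.6], [305.1, 182.1], [301.0, 179.1]]
scene 0.015 [[300.6, 181.8], [300.0, 185.6], [295.9, 182.6], [305.2, 181.0], [301.1, 178.0]]
side 0 [[246.2, 223.2], [248.8, 219.2], [251.8, 223.5], [240.5, 222.9], [243.5, 227.3]]
side 0.005 [[246.0, 221.9], [248.7, 217.9], [251.7, 222.2], [240.4, 221.6], [243.4, 226.0]]
side 0.01 [[245.9, 220.6], [248.6, 216.5], [251.6, 220.9], [240.2, 220.3], [243.2, 224.7]]
side 0.015 [[245.8, 219.2], [248.5, 215.2], [251.5, 219.5], [240.1, 218.9], [243.1, 223.3]]
scene (292, 172, 312, 192)
[[88 87 82 68 40 11  8  4  0  2  3  3  5  3  5  7  7 16 23 17]
 [87 81 74 62 43 17 16 11  6  8  2  1  1  3  4  5  6  4  4 10]
 [81 70 65 57 40 22 26 27  9  4  4  2  3  8  5  6  5  6  6  4]
 [70 62 58 54 39 23 24 21 17  9  3  4  5  4  5  8  2  6  5  7]
 [64 61 59 50 33 20 17 11 16 11  7  3  2  6  1  4  4  3  4  0]
 [60 58 57 48 28 19 18 17 21
[... 2969 characters left out ...]
76  77  78
   80  87  91  90  84  65  64  97]
 [ 70  75  74  84  90  90  90  89  83  78  77  78  78  77  77  76  77  76
   78  82  88  91  89  86  89 118]
 [ 59  68  73  78  86  89  90  90  87  79  77  76  76  78  77  77  76  76
   77  80  86  89  90  91  96 120]
 [ 55  64  75  76  78  87  90  90  87  81  78  78  77  77  78  77  77  78
   77  77  81  81  85  90  96 120]
 [ 54  60  71  74  73  83  90  89  88  83  80  78  77  77  77  77  76  77
   77  77  77  78  82  91  96 115]
 [ 52  53  59  68  73  78  86  89  89  88  86  79  77  77  77  77  77  77
   76  77  78  78  81  86  92 105]
 [ 53  52  57  65  74  73  76  87  90  89  88  81  78  77  77  77  78  77
   78  77  78  77  78  74  83 105]]
```

Request:
send_rows --targets "0 0 3 0 255;0 0 6 0 255;0 0 8 0 255;0 0 8 0 255"

```text
time: 5.6
ee_pos: [0.431, -0.2202, 0.0437]
tcp_rot: [-180.0, 0.0, 8.4]
wrist_force: [0.4, -0.1, 0.0]
opening: -0.0001
grasp_force: 0.0
```

Request:
send_rows --targets "0 0 2 0 255;0 0 3 0 255;0 0 3 0 255"

```text
time: 5.98
ee_pos: [0.4311, -0.2202, 0.0409]
tcp_rot: [-180.0, 0.0, 8.4]
wrist_force: [0.4, -0.9, -1.0]
opening: -0.0004
grasp_force: 0.0
```

Request:
send_rows --targets "0 0 2 0 255;0 0 2 0 255"

```text
time: 6.22
ee_pos: [0.4311, -0.2202, 0.0388]
tcp_rot: [-180.0, 0.0, 8.4]
wrist_force: [-0.3, 0.6, -0.4]
opening: 0.0001
grasp_force: 0.0
```

Request:
send_rows --targets "0 0 2 0 255;0 0 2 0 255"

```text
time: 6.48
ee_pos: [0.431, -0.2202, 0.0368]
tcp_rot: [-180.0, 0.0, 8.4]
wrist_force: [-0.3, 0.4, -0.1]
opening: -0.0002
grasp_force: 0.0
```

Run:
```python
from h import *
cv2.imwrite("pics/p3.png",np.hstack([cv2.resize(camera("scene")[165:225,260:330],(400,343),interpolation=cv2.INTER_CUBIC),cv2.resize(camera("side")[185:245,225:295],(400,343),interpolation=cv2.INTER_CUBIC)]))
w=camera("wrist");cv2.imwrite("pics/w3.png",w)
cv2.imwrite("pics/p3.png",np.vstack([cv2.imread("pics/p3.png"),cv2.resize(w[60:240,160:400],(800,600))[300-256:300-256+257] if 0 else cv2.resize(w[130:290,160:400],(385,257)).repeat(1,0) if 0 else np.hstack([cv2.resize(w,(343,257)),np.zeros((257,457,3),np.uint8)])]))
```

```text
(no output)
```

View pics/p3.png

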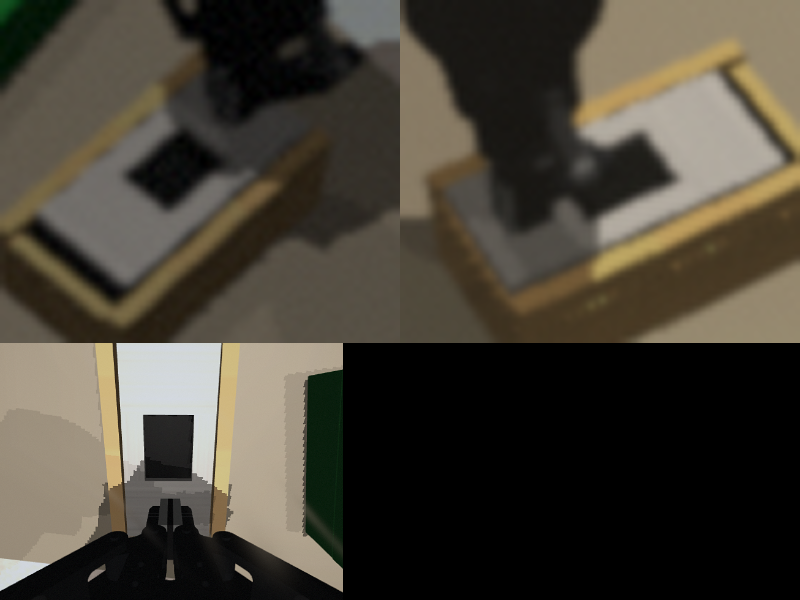

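Request:
send_rows --targets "0 0 2 0 255;0 0 2 0 255"

```text
time: 6.88
ee_pos: [0.4313, -0.2204, 0.0357]
tcp_rot: [180.0, -0.0, 8.4]
wrist_force: [-2.0, 1.0, 6.4]
opening: -0.0003
grasp_force: 3.3
```

Request:
send_rows --targets "0 0 2 0 255;0 0 2 0 255"

```text
time: 7.12
ee_pos: [0.4314, -0.2204, 0.0356]
tcp_rot: [179.9, -0.1, 8.4]
wrist_force: [-8.6, 5.1, 23.7]
opening: 0.0003
grasp_force: 11.7
```

Run:
```python
from h import *
print(bot.get_obs()["joint_efforts"],bot.get_obs()["wrist_force"])
```

```text
[ 8.56545987e-02 -3.16908395e+01  3.94410539e+01 -4.20232952e+00
  4.67217830e-02  1.29108441e-03] [-8.62787761  5.05316328 23.74607609]
```

Contact is at a TCP height of 35.7 mm, so the true tip is about 22 mm behind the reported TCP. The commanded height now puts the tip at about 55 mm, which is right for pushing. I'll lift, go back behind the panel, drop to this height and push.

Request:
send_rows --targets "0 0 -12 0 255;-25 0 -12 0 255;-52 0 -12 0 255;-52 0 -4 0 255;-52 0 0 0 255;-45 0 0 0 255;-38 0 0 0 255;-32 0 0 0 255;-27 0 0 0 255;-22 0 0 0 255;-17 0 0 0 255;-12 0 0 0 255;-7 0 0 0 255;-2 0 0 0 255;3 0 0 0 255;8 0 0 0 255;13 0 0 0 255;17 0 0 0 255;20 0 0 0 255;20 0 0 0 255"

```text
time: 9.62
ee_pos: [0.4512, -0.2173, 0.0329]
tcp_rot: [-180.0, -0.0, 8.4]
wrist_force: [0.0, 0.4, 0.3]
opening: 0.0001
grasp_force: 0.0
```

Run:
```python
from h import *
o=bot.get_obs();m,T=pose("wrist",o);w=camera("wrist");s=camera("side");c=camera("scene")
cv2.imwrite("pics/w4.png",w)
u=np.array([.989,.148])
g=cv2.cvtColor(w,cv2.COLOR_BGR2GRAY);print(g[0:200:4,278].tolist())
top=np.hstack([cv2.resize(c[165:225,260:330],(400,343),interpolation=cv2.INTER_CUBIC),cv2.resize(s[185:245,225:295],(400,343),interpolation=cv2.INTER_CUBIC)])
cv2.imwrite("pics/p4.png",np.vstack([top,np.hstack([cv2.resize(w,(343,257)),np.zeros((257,457,3),np.uint8)])]))
```

```text
[219, 217, 217, 219, 218, 220, 42, 47, 42, 42, 44, 44, 45, 43, 46, 43, 42, 43, 44, 44, 43, 44, 43, 43, 42, 45, 42, 45, 44, 42, 44, 44, 42, 44, 40, 41, 40, 52, 220, 219, 219, 220, 221, 218, 220, 217, 218, 216, 217, 217]
```

View pics/p4.png

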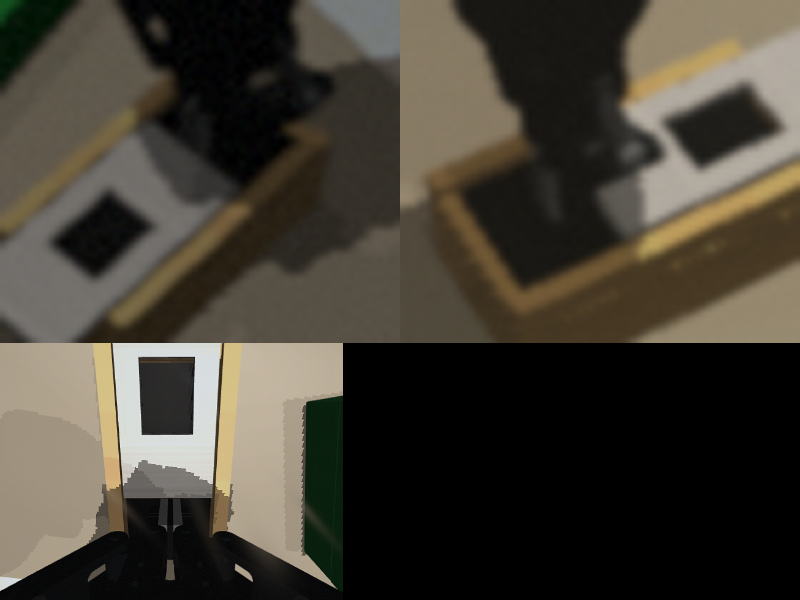

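The panel slides: the wrist view shows the window at rows 24–150 and dark sheet behind the panel's near end. I'll compute its displacement.

Run:
```python
from h import *
o=bot.get_obs();m,T=pose("wrist",o);w=cv2.imread("pics/w4.png")
g=cv2.cvtColor(w,cv2.COLOR_BGR2GRAY);mk=np.zeros_like(g);mk[5:165,215:330]=(g[5:165,215:330]<115)*255
cs,_=cv2.findContours(mk,0,1);cc=max((c for c in cs if abs(cv2.boundingRect(c)[0]+cv2.boundingRect(c)[2]/2-273)<20),key=cv2.contourArea);r=cv2.boundingRect(cc);print(r)
u=np.array([.989,.148]);v=np.array([-.148,.989]);C=np.array([.4755,-.2125])
P=onplane(m,T,[[r[0],r[1]],[r[0]+r[2],r[1]],[r[0]+3,r[1]+r[3]],[r[0]+r[2]-2,r[1]+r[3]]],.058)[:,:2]
print((P-C)@u,(P-C)@v)
q=onplane(m,T,[[278,np.argmax(g[230:280,278]<60)+230]],.058)[0,:2]-C;print("near end",q@u)
for n,box,th in(("scene",(264,192,292,220),50),("side",(268,195,297,218),90)):
    im=camera(n);a,b,c,d=box;k=(cv2.cvtColor(im,cv2.COLOR_BGR2GRAY)[b:d,a:c]<th).astype(np.uint8)
    cs,_=cv2.findContours(k,0,1);cc=max(cs,key=cv2.contourArea);ce=np.array(cv2.minAreaRect(cc)[0])+[a,b]
    p=onplane(*pose(n),[ce],.058)[0,:2];print(n,ce,cv2.contourArea(cc),p,(p-C)@u,(p-C)@v)
```

```text
(226, 23, 92, 127)
[0.07412219 0.07405306 0.03022231 0.03014229] [ 0.01674803 -0.01511506  0.01754892 -0.01568911]
near end -0.01265248605720243
scene [277.15486717 205.67699051] 109.5 [ 0.52681086 -0.20371423] 0.0520467329658597 0.0010951234140485198
side [281.00000286 206.50000095] 137.0 [ 0.52573079 -0.2058734 ] 0.05065898746407247 -0.0008804523380575841
```

The panel is 52 mm along, which makes its tray x about 44 mm and its overhang about 34 mm. I'll push 4 mm more, hold, then lift, turn by a half-turn so joint 6 stays in range at the stand, and open.

Request:
send_rows --targets "3 0 0 0 255;4 0 0 0 255;4 0 0 0 255;-4 0 0 0 255;-4 0 -40 -10 255;0 0 -80 -20 255;10 0 -90 -30 255;20 0 -90 -40 255;35 0 -90 -50 200;50 0 -90 -60 100;65 0 -90 -70 0;80 0 -90 -80 0;95 0 -90 -90 0;110 0 -90 -100 0;120 0 -90 -110 0;128 -1 -90 -120 0;132 -1 -90 -130 0;132 -1 -90 -140 0;132 -1 -90 -150 0;132 -1 -90 -160 0"

```text
time: 12.38
ee_pos: [0.5809, -0.1973, 0.123]
tcp_rot: [180.0, -0.0, 168.7]
wrist_force: [0.0, -0.1, -1.0]
opening: 0.0852
grasp_force: 0.0
```

Request:
send_rows --targets "0 0 0 -10 0;0 0 0 -20 0;0 0 0 -20 0;0 0 0 -20 0"

```text
time: 12.88
ee_pos: [0.5812, -0.1972, 0.123]
tcp_rot: [180.0, -0.0, -171.8]
wrist_force: [0.3, 0.5, 0.7]
opening: 0.0855
grasp_force: 0.0
```

Run:
```python
from h import *
o=bot.get_obs();m,T=pose("wrist",o);w=camera("wrist");print(o["time"],np.round(o["ee_pos"],4),np.round(o["tcp_rot"],2),np.round(o["q"],1),o["opening"])
cv2.imwrite("pics/w5.png",w);np.savez("w5.npz",T=T)
```

```text
12.875 [ 0.5812 -0.1972  0.123 ] [ 180.     -0.   -171.85] [-18.7  12.9   9.5  86.6   0.  -26.9] 0.085469678030375
```

View pics/w5.png

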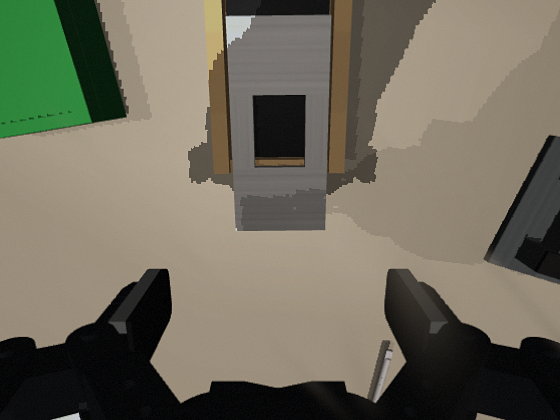

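The panel overhangs with its end at row 230, columns 236–325, and the tray end is at row 173. The open fingers are at columns 170 and 388, symmetric about it.

Run:
```python
from h import *
m=camera_model("wrist");T=np.load("w5.npz")["T"]
u=np.array([.989,.148]);v=np.array([-.148,.989]);C=np.array([.4755,-.2125]);t=np.array([.5812,-.1972])
P=onplane(m,T,[[236,230],[325,230],[254,95],[305,95],[255,167],[304,167],[228,15],[330,15]],.058)[:,:2]
print((P-C)@u,(P-C)@v);print("tcp",(t-C)@u,(t-C)@v);Q=onplane(m,T,[[222,174],[338,174]],.055)[:,:2];print("tray end",(Q-C)@u)
d=P[[1,5]]-P[[7,7]];print(np.degrees(np.arctan2(*(P[0]-P[6])[::-1])),np.degrees(np.arctan2(*(P[1]-P[7])[::-1])))
# fingertips in tool frame: pixel rays
c,dd=rays(m,[[170,270],[388,270],[150,270],[408,270]],np.array(m["T_tool_cam"]))
for z in(-.025,-.03,-.035,-.04,-.045):print(z,(c+dd*((z-c[2])/dd[:,2])[:,None])[:,:2].round(4).tolist())
```

```text
[ 0.12095648  0.12132309  0.03445077  0.0346458   0.07827685  0.07847186
 -0.00889069 -0.00851819] [-0.02829555  0.0313681  -0.01405242  0.01662178 -0.01452234  0.01667048
 -0.02766959  0.03008351]
tcp 0.10680170000000007 -0.0005119000000000032
tray end [0.0833138 0.0837834]
8.234731271423383 9.077774676187381
-0.025 [[0.0016, -0.0452], [0.0016, 0.0468], [0.0016, -0.0536], [0.0016, 0.0552]]
-0.03 [[0.0041, -0.0435], [0.0041, 0.0451], [0.0041, -0.0517], [0.0041, 0.0532]]
-0.035 [[0.0066, -0.0419], [0.0066, 0.0435], [0.0066, -0.0497], [0.0066, 0.0513]]
-0.04 [[0.0091, -0.0403], [0.0091, 0.0418], [0.0091, -0.0478], [0.0092, 0.0493]]
-0.045 [[0.0117, -0.0387], [0.0117, 0.0401], [0.0117, -0.0459], [0.0117, 0.0474]]
```

The panel end is at 121 mm and its tray x is about 48 mm, so it overhangs about 38 mm. The TCP is 14 mm inside the end. The open tips are 35 mm behind the TCP, and I estimate about 28 mm at a 60 mm opening. I'll descend to a TCP height of 10 mm and pinch.

Request:
send_rows --targets "0 2 40 0 0;0 2 80 0 0;0 2 105 0 0;0 2 113 0 0;0 2 113 0 0;0 2 113 0 60;0 2 113 0 120;0 2 113 0 160;0 2 113 0 200;0 2 113 0 255;0 2 113 0 255;0 2 113 0 255" --newtons 60

```text
time: 14.42
ee_pos: [0.5819, -0.1954, 0.011]
tcp_rot: [-179.9, 0.1, -171.6]
wrist_force: [0.3, -0.4, 6.7]
opening: 0.0587
grasp_force: 63.4
```

Pinched at 59 mm with 63 N. I'll lift and carry to the stand, at (0.5705, 0.0355) with a yaw of -10°.

Request:
send_rows --targets "0 0 -8 0 255;0 0 -25 0 255;0 0 -45 0 255;0 0 -55 0 255;-4 12 -55 1 255;-12 36 -55 3 255;-21 62 -55 5 255;-29 88 -55 8 255;-38 114 -55 10 255;-46 140 -55 12 255;-55 166 -55 15 255;-62 190 -55 17 255;-68 206 -55 18 255;-71 214 -55 18 255;-71 214 -55 18 255;-71 214 -55 18 255"

```text
time: 16.42
ee_pos: [0.62, 0.0263, 0.065]
tcp_rot: [-180.0, -0.0, 170.4]
wrist_force: [-0.3, -0.1, -1.3]
opening: 0.0582
grasp_force: 64.4
```

Run:
```python
from h import *
o=bot.get_obs();m,T=pose("wrist",o);w=camera("wrist");s=camera("side");c=camera("scene");print(np.round(o["ee_pos"],4),np.round(o["tcp_rot"],2))
cv2.imwrite("pics/w6.png",w);cv2.imwrite("pics/c6.png",c);cv2.imwrite("pics/s6.png",s)
# window / near end of panel in wrist
g=cv2.cvtColor(w,cv2.COLOR_BGR2GRAY);print("col281",g[0:200:4,281].tolist());print("row60",g[60,200:360:4].tolist());print("row 130",g[130,200:360:4].tolist())
top=np.hstack([cv2.resize(c[240:330,270:375],(400,343)),cv2.resize(s[105:195,210:315],(400,343))])
cv2.imwrite("pics/p6.png",np.vstack([top,np.hstack([cv2.resize(w,(343,257)),np.zeros((257,457,3),np.uint8)])]))
```

```text
[0.62   0.0263 0.065 ] [-1.7999e+02 -1.0000e-02  1.7036e+02]
col281 [140, 140, 141, 140, 143, 145, 144, 140, 141, 142, 142, 144, 140, 145, 146, 141, 142, 148, 149, 147, 143, 144, 146, 38, 43, 44, 43, 44, 43, 44, 46, 43, 42, 43, 43, 42, 42, 40, 43, 41, 45, 41, 39, 40, 41, 38, 20, 11, 8, 12]
row60 [141, 141, 142, 143, 143, 142, 144, 143, 143, 143, 144, 143, 144, 144, 144, 143, 143, 143, 146, 144, 142, 142, 143, 144, 142, 144, 142, 140, 140, 142, 139, 137, 138, 138, 137, 137, 140, 137, 138, 137]
row 130 [140, 137, 139, 139, 139, 142, 139, 47, 52, 53, 48, 51, 51, 52, 50, 53, 50, 39, 43, 43, 41, 40, 42, 43, 42, 41, 48, 50, 48, 50, 49, 49, 135, 134, 131, 133, 133, 132, 133, 132]
```

View pics/p6.png

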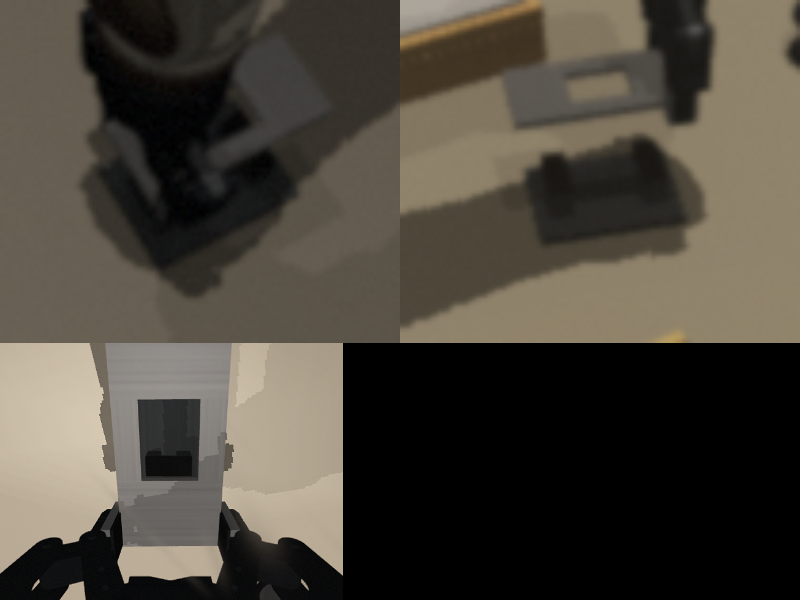

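The side view shows the panel held fairly level above the stand, with its window at crop (598,86). The wrist view shows the window at about (276,158). I'll check the panel's height and position by triangulation before lowering.

Run:
```python
from h import *
o=bot.get_obs();m,T=pose("wrist",o)
w=cv2.cvtColor(cv2.imread("pics/w6.png"),cv2.COLOR_BGR2GRAY)
k=np.zeros_like(w);k[70:240,205:345]=(w[70:240,205:345]<80)*255
cs,_=cv2.findContours(k,0,1);cc=max(cs,key=cv2.contourArea);bw=cv2.approxPolyDP(cv2.convexHull(cc),6,True)[:,0];print(cv2.boundingRect(cc),bw.tolist())
for z in(.105,.112):
    P=onplane(m,T,bw,z);print(z,P[:,:2].round(4).tolist(),P[:,:2].mean(0))
s=cv2.cvtColor(cv2.imread("pics/s6.png"),cv2.COLOR_BGR2GRAY)
# bright window in side
a,b=250,120;k=(s[b:136,a:274]>105).astype(np.uint8);print(s[118:142:2,230:282:3])
cs,_=cv2.findContours(k,0,1);c1=max(cs,key=cv2.contourArea);ce=np.array(cv2.minAreaRect(c1)[0])+[a,b];print(ce,cv2.contourArea(c1))
cx=bw.mean(0);c0,d0=rays(m,[cx],T);c2,d2=rays(camera_model("side"),[ce],pose("side")[1]);print("tri",tri(c0,d0[0],c2,d2[0]))
```

```text
(225, 92, 102, 134) [[326, 92], [323, 224], [231, 225], [225, 93]]
0.105 [[0.5506, 0.0549], [0.5957, 0.0479], [0.5905, 0.0149], [0.5453, 0.0224]] [0.57051278 0.03502315]
0.112 [[0.5505, 0.054], [0.5931, 0.0474], [0.5881, 0.0163], [0.5455, 0.0233]] [0.56929579 0.03526265]
[[ 52  52  53  52  53  54  89 119 119 118 118 114 111 107 100  68  45  25]
 [ 54  53  54  53  54  54  92 115 109 103  91  86  78  76  76  76  64  24]
 [ 54  54  56  62  69  83  93  94  89  86  84  76  65  70  76  76  66  24]
 [ 54  58  76  88  88  89  88  90  70  69  75  86 102  82  76  76  68  23]
 [ 86 108 110  89  89  89  89  90 102 110 117 118 119 102  85  76  67  24]
 [117 119 113  89  89  89  89  90 108 118 118 118 118 108  85  76  69  30]
 [120 119 118  88  89  89  88  88  99 115 113 105  98  93  88  85  70  39]
 [119 119 119  88  89  88  88  89  90  92  88  88  84  83  74  68  61  37]
 [119 120 120  93  88  88  88  86  85  81  73  67  69  75  89 104 100  37]
 [119 119 119 101  83  77  68  67  72  79  97 108 112 117 118 118 114  44]
 [120 119 119 108  79  90 105 110 115 118 118 118 118 119 118 119 119 103]
 [129 128 128 126 129 130 128 120 118 119 118 118 111 109  78 103 118 122]]
[261.5 127.5] 58.0
tri (array([0.56865136, 0.03535935, 0.10559708]), np.float64(0.001131326300851196))
```

The panel centre is (0.5695, 0.0352) with a yaw of -9°, matching the stand within 1–2 mm. I'll lower it.

Request:
send_rows --targets "1 0 25 0 255;1 0 48 0 255;1 0 60 0 255;1 0 65 0 255;1 0 68 0 255;1 0 69 0 255;1 0 69 0 255"

```text
time: 17.45
ee_pos: [0.6194, 0.0271, -0.0035]
tcp_rot: [180.0, 0.0, 170.4]
wrist_force: [0.5, 0.5, -1.5]
opening: 0.0584
grasp_force: 64.4
```

Request:
send_rows --targets "0 0 1 0 255;0 0 1 0 255"

```text
time: 17.7
ee_pos: [0.6192, 0.0271, -0.0049]
tcp_rot: [180.0, 0.0, 170.4]
wrist_force: [1.1, -0.2, -1.1]
opening: 0.0583
grasp_force: 64.4
```

Request:
send_rows --targets "0 0 1 0 255;0 0 1 0 255"

```text
time: 17.95
ee_pos: [0.6193, 0.0271, -0.0051]
tcp_rot: [180.0, 0.0, 170.4]
wrist_force: [-3.5, -0.4, 6.8]
opening: 0.0582
grasp_force: 65.0
```

Contact is made (6.8 N). I'll release and rise.

Request:
send_rows --targets "0 0 0 0 180;0 0 0 0 120;0 0 0 0 60;0 0 0 0 0;0 0 0 0 0;0 0 0 0 0;0 0 -20 0 0;0 0 -60 0 0;0 0 -100 0 0;-10 0 -140 0 0;-30 0 -160 0 0;-30 0 -160 0 0;-30 0 -160 0 0"

```text
time: 19.58
ee_pos: [0.6481, 0.0221, 0.1535]
tcp_rot: [-180.0, -0.1, 170.4]
wrist_force: [-0.0, -0.6, -0.6]
opening: 0.0852
grasp_force: 0.0
```

Run:
```python
from h import *
o=bot.get_obs();m,T=pose("wrist",o);w=camera("wrist");s=camera("side");cv2.imwrite("pics/w7.png",w);cv2.imwrite("pics/s7.png",s);print(o["time"],np.round(o["ee_pos"],3),o["opening"])
g=cv2.cvtColor(w,cv2.COLOR_BGR2GRAY)
_,k=cv2.threshold(g,90,255,cv2.THRESH_BINARY_INV)
cs,_=cv2.findContours(k[:260],cv2.RETR_LIST,cv2.CHAIN_APPROX_NONE)
for c in cs:
    if cv2.contourArea(c)>800:
        ap=cv2.approxPolyDP(cv2.convexHull(c),5,True)[:,0];print(cv2.contourArea(c),ap.tolist(),onplane(m,T,ap,.041)[:,:2].round(3).tolist())
sg=cv2.cvtColor(s,cv2.COLOR_BGR2GRAY);print(sg[130:176:3,230:300:4])
```

```text
19.575 [0.648 0.022 0.153] 0.08515030393203146
2805.5 [[299, 50], [299, 114], [256, 114], [254, 51]] [[0.55, 0.055], [0.593, 0.048], [0.587, 0.017], [0.545, 0.023]]
2309.5 [[0, 12], [43, 99], [2, 118]] [[0.493, -0.142], [0.551, -0.134], [0.559, -0.168]]
3020.0 [[533, 0], [535, 62], [490, 67], [485, 0]] [[0.546, 0.214], [0.586, 0.217], [0.583, 0.186], [0.54, 0.183]]
13730.5 [[179, 0], [326, 11], [359, 141], [357, 169], [300, 192], [263, 198], [233, 194], [190, 170]] [[0.505, -0.021], [0.528, 0.076], [0.62, 0.09], [0.641, 0.086], [0.651, 0.04], [0.651, 0.01], [0.644, -0.012], [0.62, -0.041]]
[[118 119 118 118 117 117 117 118 118 119 118 118 117 119 128 130 131 131]
 [118 119 125 121 127 129 124 118 118 117 118 118 118 118 128 130 131 130]
 [126 129 130 130 130 129 130 125 125 117 118 114 105 105 128 131 131 131]
 [130 130 130 130 129 130 124 118 104  93  89  89  75  82 130 130 130 131]
 [130 130 136 128  95  91  86  83  73  68  85  88  83  77 129 130 131 130]
 [129 129 103  89  87  88  92 105  73  53  72  88  88  76  79 123 130 130]
 [129 130 122  87  87  88  80  37  38  44  59  87  87  87  82  71 130 130]
 [130 130 116  87  87  88  87  79  84  87  85  79  67  57  61  70 101 130]
 [129 129  78  85  88  84  82  69  57  47  38  32  29  47  71  70  73 130]
 [ 87  71  67  61  51  37  33  32  34  36  34  31  32  45  70  70  70 130]
 [ 69  69  69  60  36  27  30  37  38  40  40  41  41  40  69  71  71 130]
 [ 69  70  70  60  42  39  40  40  39  41  39  37  34  38  68  70  98 131]
 [ 70  69  70  69  47  38  38  33  38  48  62  65  69  69  71  77 130 130]
 [ 70  70  70  69  65  61  64  69  69  69  69  70  70  70  70  71 128 130]
 [ 69  70  69  70  70  70  69  70  75  87  87  88 123 125  97 120 128 129]
 [ 70  69  70  69  69  70  83 114 129 130 130 130 130 130 130 130 130 131]]
```

The window measures 43 x 31 mm on the 41 mm plane, so the panel lies flat at the right height. Its centre is (0.569, 0.036) with a yaw of -9°, about 1.5 mm from the stand's centre. I'm handing in.

```bash
python3 -c "
from workcell import ticket
print(ticket.job_done())"
```

```text
the job is handed in; nothing more can be done
None
```

I slid the windowed panel about 38 mm past its tray's far end, pinched it, and left it flat on the stand about 1.5 mm off centre and within 1–2° of its length; the plain plate was not touched, and I handed the job in at about 20 s (no verdict was returned).

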